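# Sort the spoon and the candlestick at the flea market stall

## Task

Sort the two mixed pieces left in the middle of the stall table: lay the steel serving spoon down in the wooden cutlery tray with the forks, and stand the brass candlestick upright on the floor of the square cardboard carton. Each must end up wholly inside its own container, released and at rest.

Things in the scene. Friction and masses are not known exactly. Their poses are not given: they have to be found in the camera images.
- spoon: Plain steel serving spoon lying flat, bowl up, 190 mm long, 90 g or so. Origin: on its underside at mid length; z up; x runs along the spoon from the handle to the bowl. Straight handle 10 mm thick, from x = -95 to +47 mm; it is 18 mm wide behind x = -20 mm and 14 mm wide ahead of it. Round bowl 56 mm across and 13 mm high, centred at x = +67 mm. It balances near the origin, a good place to pinch it across the handle.
- candlestick: Small plain brass candlestick standing upright, 120 mm tall, 350 g or so, round about its z axis. Origin: centre of its underside; z up. Foot 70 mm across and 12 mm high, slender stem 16 mm across with a 28 mm knop at 52 to 58 mm height, and a plain cylindrical candle socket at the top, 26 mm across, from 86 to 120 mm height, easily gripped from above. It is the only candlestick; the shorter brass piece at the far side is a hand bell and no part of the job.
- tray: Long shallow open wooden cutlery tray, fixed, 270 mm (x) by 150 mm (y) by 40 mm high, walls and floor 6 mm thick. Origin: centre of its underside; z up; x along its length. Two steel forks, fixed, lie along x near its +y wall (y = +17 to +65 mm, tops 11 mm above the underside); the rest of the floor, y = -69 to +17 mm, is free.
- carton: Square open cardboard carton, fixed, 165 mm by 165 mm by 60 mm high, empty, walls and floor 5 mm thick. Origin: centre of its underside; z up; sides along x and y.

How it is judged (in metres and radians):
At the end, for the whole second after the job is handed in: Spoon in the tray: its middle within 70 mm of the tray's centre along each tray axis, under 28 mm above its underside, level within 8 degrees. Candlestick in the carton: within 60 mm of its centre along each side, under 15 mm above its underside, upright within 9 degrees. Both at rest (x of spoon in the frame of tray between -0.07 and 0.07 m and y of spoon in the frame of tray between -0.07 and 0.07 m and z of spoon in the frame of tray below 0.028 m and angle between spoon's own x axis and vertical between 1.42 and 1.72 rad and x of candlestick in the frame of carton between -0.06 and 0.06 m and y of candlestick in the frame of carton between -0.06 and 0.06 m and z of candlestick in the frame of carton below 0.015 m and angle between candlestick's own z axis and vertical below 0.17 rad and linear speed of each of spoon, candlestick below 0.02 m/s); the robot touches nothing.
It also fails if it takes over 51 s, if anything falls off the work surface, if the arm or the gripper's body presses on something with over 40 N, if the wrist force passes 120 N, or if a joint passes its speed limit or range.

## Robot

A 7-joint arm with a two-finger parallel gripper is mounted at the origin on the work surface. World frame = base frame: x ahead of the robot, y to its left, z up, the work surface at z = 0. Lengths are in mm, angles in rad, forces in N, time in s.
With the tool pointing down it reaches from about 400 to 875 mm from the base axis. Payload 19.3 kg.
Tool frame: the origin (TCP) lies at the very end of the fingers, on their centre line; the grasp point (between the pads) lies 19 mm behind it (grip_point_offset is the z of the grasp point in the tool frame, in mm); z points along the fingers, y is the line along which they close (so a half turn about z gives the same grasp; the last joint's range is limited). The gripper opens to 85 mm and grips with 20 to 120 N. Pads are 22 mm wide; open, the fingers measure 114 mm over their backs; the gripper's body (76 mm by 85 mm) begins 54 mm behind the grasp point. The pads swing forward as they close: fully open they stand 13 mm farther back than shut.
Start: joints at [-1.294, 0.521, -0.036, 1.599, 0.021, 1.021, -0.113], TCP at [212.449, 587.775, 231.291] pointing down, gripper open.
Joint ranges: [-2.91, 2.91], [-0.3, 2.13], [-1.5, 1.42], [0.17, 2.43], [-1.26, 4.41], [0.16, 1.93], [-2.52, 2.52]. Speed limits (rad/s): [1.89, 1.89, 2.39, 2.39, 3.01, 3.01, 3.01].

## Interface

Orientations are given as a 3x3 rotation matrix whose columns are the frame's x, y, z axes.
In Python, from workcell import movep, movel, goto_joints, open_gripper, clamp, wait, inverse_kinematics, read_state, camera, PlanningError, finish_job, grip_point_offset gives the robot as it stands. Calls block until the motion is done:
- movep(position, orientation): joint-space move of the TCP to a pose.
- movel(position, frame=None, max_speed=150, guard=None): straight line of the TCP; frame=None keeps the orientation; max_speed is the mean speed in mm/s. With guard (N) it stops when the force on the tool has changed by that much, and returns True; else False.
- goto_joints(angles): joint-space move.
- open_gripper() and clamp(): open the fingers fully, or close them until they stop; the grip force is fixed at half the most.
- wait(seconds).
- inverse_kinematics(position, orientation): joint angles nearest the present ones, or None.
- read_state(): the state.
- camera(name): name is "side" or "top"; returns a dict with "image" (480x640x3 uint8, blue, green, red), "range_z" (480x640 float32, mm along the optical axis (not along the pixel's ray), 0 where there is no reading), "fx", "fy", "cx", "cy" (pixels), "cam_to_world" (4x4, takes a point from camera to world coordinates). Camera axes: x right, y up, looking along -z (the intrinsics and any distortion apply to the point x, -y, -z); pixel columns grow to the right and rows downward; lengths in mm; the calibration is good to about 2 mm. A picture is of the moment at which its call begins.
A pose or a line that the arm cannot do raises PlanningError and nothing moves.
- finish_job(): hands the job in; it is judged then, once.
The state is a dict: "time": time; "qpos": joint angles; "qvel": joint speeds; "joint_efforts": joint torques, N m; "eef_pos": TCP position; "tool_rot": TCP orientation; "ft_force": force on the tool from outside, world axes, zero at the start; "torque": the same for the moment, N m; "finger_gap": finger opening in mm; "gripper_force": force on a finger pad.
Only numpy, scipy, OpenCV 4.12 (cv2) and the standard library are available. Lean on these libraries where they do the work, as an engineer would, in place of code of your own. Each camera call takes 0.05 s, during which the arm holds its last target. There are 200 camera calls.

## Working session

There is one attempt and no reset: what is moved stays moved. The work goes in short steps, each a Python script; the robot and the scene stay as the last script left them, time stands still between calls to the robot, and variables do not carry over. Pictures are saved under pics/ and viewed, at most 10 in all, crops included, and the job is handed in when it is done.

```bash
mkdir -p pics; ls; cat > h.py <<'E'
import numpy as np, cv2
from workcell import *
def cloud(c):
    r=c["range_z"]; v,u=np.mgrid[0:480,0:640]
    P=np.stack([(u-c["cx"])/c["fx"]*r,-(v-c["cy"])/c["fy"]*r,-r,np.ones_like(r)],-1)@np.array(c["cam_to_world"]).T
    P=P[...,:3]; P[r<=0]=np.nan; return P
E
python3 - <<'E'
from h import *
for n in("top","side"):
    c=camera(n); cv2.imwrite(f"pics/{n}0.png",c["image"]); np.savez(f"{n}0.npz",**{k:c[k] for k in c})
    print(n,c.keys(),c["fx"],c["fy"],c["cx"],c["cy"],np.round(c["cam_to_world"],3).tolist(),(c["range_z"]>0).mean())
s=read_state(); print(s["time"],s["tool_rot"],s["finger_gap"],grip_point_offset)
E
```

```text
pics
top dict_keys(['image', 'range_z', 'fx', 'fy', 'cx', 'cy', 'cam_to_world']) 502.2575498641595 502.2575498641595 317.1254958366236 235.79992657735536 [[-0.018, 0.998, -0.06, 468.76], [-1.0, -0.017, 0.015, 1.677], [0.014, 0.061, 0.998, 948.599], [0.0, 0.0, 0.0, 1.0]] 0.9960286458333333
side dict_keys(['image', 'range_z', 'fx', 'fy', 'cx', 'cy', 'cam_to_world']) 555.7479828422412 555.7479828422412 322.2050379811169 237.09271733131934 [[0.927, 0.287, -0.24, 262.661], [-0.374, 0.726, -0.577, -671.851], [0.009, 0.625, 0.781, 926.118], [0.0, 0.0, 0.0, 1.0]] 0.9960384114583334
0.1 [[-9.40457778e-01  3.39910402e-01 -2.94137060e-04]
 [ 3.39910526e-01  9.40457300e-01 -9.49501981e-04]
 [-4.61222550e-05 -9.92946807e-04 -9.99999506e-01]] 85.39984971262922 -18.700000000000003
```

View images.

View pics/top0.png

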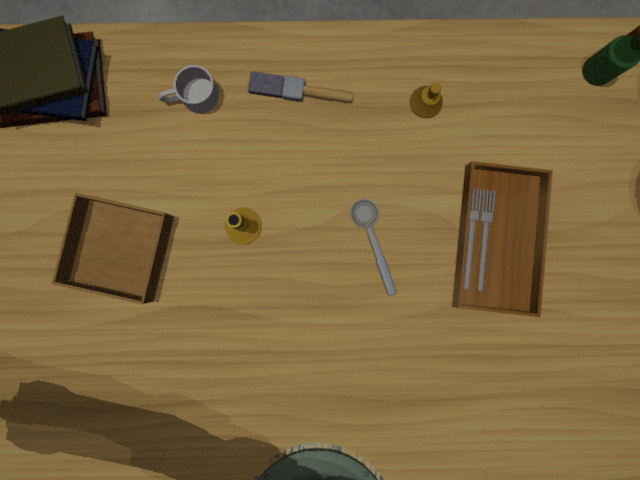

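View pics/side0.png

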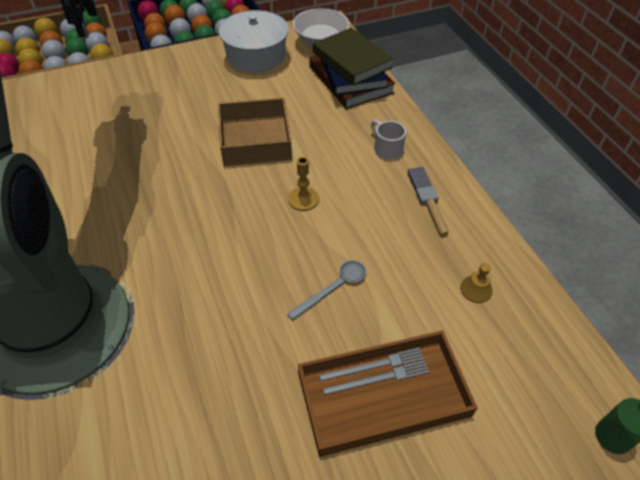

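The top view shows the carton (~115,248), candlestick (socket 235,220; foot 243,226), spoon (bowl 365,213; handle end 391,293) and tray (~503,238) with forks on its left (+y world) side. The side view shows the same: candlestick socket ~(303,162), foot (304,198), spoon bowl (352,272), handle end (293,314), tray (387,390), carton (255,132).

```bash
cat >> h.py <<'E'
def ray(c,u,v):
    T=np.array(c["cam_to_world"]); d=T[:3,:3]@np.array([(u-c["cx"])/c["fx"],-(v-c["cy"])/c["fy"],-1.]); return T[:3,3],d
def onz(c,u,v,z):
    o,d=ray(c,u,v); return o+d*(z-o[2])/d[2]
def tri(c1,p1,c2,p2):
    o1,d1=ray(c1,*p1); o2,d2=ray(c2,*p2); s=np.linalg.lstsq(np.stack([d1,-d2],1),o2-o1,rcond=None)[0]
    a,b=o1+s[0]*d1,o2+s[1]*d2; return (a+b)/2,np.linalg.norm(a-b)
def blob(m,box):
    """largest contour of mask m inside box (u0,v0,u1,v1)"""
    k=np.zeros(m.shape,np.uint8); u0,v0,u1,v1=box; k[v0:v1,u0:u1]=m[v0:v1,u0:u1]
    cs=cv2.findContours(k,cv2.RETR_EXTERNAL,cv2.CHAIN_APPROX_NONE)[0]; return max(cs,key=cv2.contourArea)[:,0].astype(float)
def filled(c):
    k=np.zeros((480,640),np.uint8); cv2.drawContours(k,[c.astype(int)[:,None]],-1,255,-1); return k>0
E
cat > m.py <<'E'
from h import *
C={n:dict(np.load(f"{n}0.npz")) for n in("top","side")}
boxes={"top":dict(spoon=(335,185,410,305),cs=(215,195,275,255),tray=(445,150,565,325),carton=(40,180,190,315)),
 "side":dict(spoon=(280,250,375,325),cs=(280,145,330,218),tray=(290,325,485,455),carton=(210,92,300,170))}
P3={n:cloud(C[n]) for n in C}
vis={}
for n,c in C.items():
    P=P3[n]; f=P[(abs(P[...,2])<15)]; A=np.c_[f[:,:2],np.ones(len(f))]; co=np.linalg.lstsq(A,f[:,2],rcond=None)[0]
    print(n,"table plane",np.round(co,4), "resid",np.std(f[:,2]-A@co).round(2))
    hsv=cv2.cvtColor(c["image"],cv2.COLOR_BGR2HSV)
    im=c["image"].copy()
    for o,b in boxes[n].items():
        m=(hsv[...,1]<70) if o=="spoon" else (P[...,2]>(3 if o=="cs" else 6))
        k=blob(m.astype(np.uint8)*255,b); cv2.drawContours(im,[k.astype(int)[:,None]],-1,(0,0,255),1)
        M=filled(k); Q=P[M]; Q=Q[~np.isnan(Q[:,0])]
        print(n,o,"n",len(Q),"z pct",np.round(np.percentile(Q[:,2],[2,50,98]),1))
        if o=="spoon":
            q=np.array([onz(c,u,v,8)[:2] for v,u in np.argwhere(M)]); mu=q.mean(0); w,V=np.linalg.eigh(np.cov(q.T)); a=V[:,1]
            s=(q-mu)@a
            # bowl end has more width
            t=(q-mu)@V[:,0]; 
            if np.ptp(t[s>s.max()-50])<np.ptp(t[s<s.min()+50]): a=-a; s=-s
            e0,e1=mu+a*s.min(),mu+a*s.max(); L=np.linalg.norm(e1-e0)
            hs=(s<s.min()+120); hq=q[hs]; w2,V2=np.linalg.eigh(np.cov(hq.T)); ha=V2[:,1]*np.sign(V2[:,1]@a)
            hm=hq.mean(0); sh=(q-hm)@ha; mid=hm+ha*(sh.min()+95)
            print("  len",np.ptp(sh).round(1),"origin",mid.round(1),"yaw",np.degrees(np.arctan2(ha[1],ha[0])).round(2),"ends",e0.round(1),e1.round(1))
        elif o=="cs":
            top=Q[Q[:,2]>112]; foot=Q[(Q[:,2]>6)&(Q[:,2]<16)]
            if len(top): print("  top mid (bbox)",((top.min(0)+top.max(0))/2).round(1),"ext",np.ptp(top,axis=0).round(1),"zmed",np.median(top[:,2]).round(1))
            print("  foot",cv2.minEnclosingCircle(foot[:,:2].astype(np.float32)), "zmed",np.median(foot[:,2]).round(1))
        else:
            h=40 if o=="tray" else 60; rim=Q[abs(Q[:,2]-h)<6]; (cx,cy),wh,an=cv2.minAreaRect(rim[:,:2].astype(np.float32))
            fl=Q[(Q[:,2]<14)]
            print("  rim c",np.round([cx,cy],1),"size",np.round(wh,1),"ang",round(an,2),"rim z",np.median(rim[:,2]).round(1),"floor z",np.median(fl[:,2]).round(1))
    cv2.imwrite(f"pics/{n}_m.png",im)
E
python3 m.py; python3 -c "
import cv2,numpy as np
a=cv2.imread('pics/top_m.png')[150:320,40:570];b=cv2.imread('pics/side_m.png')[90:460,200:490]
a=cv2.resize(a,(795,255));b=cv2.resize(b,None,fx=.92,fy=.92)
o=np.zeros((600,800,3),np.uint8);o[:255,:795]=a;o[256:256+b.shape[0],:b.shape[1]]=b[:344];cv2.imwrite('pics/m1.png',o)"
```

```text
top table plane [-0.0015 -0.0008  0.7001] resid 2.72
top spoon n 1264 z pct [-0.6  8.  13.6]
  len 188.4 origin [ 504.1 -121.1] yaw 17.85 ends [ 413.6 -149.9] [593.4 -93.4]
top cs n 1077 z pct [  3.8  12.4 121.4]
  top mid (bbox) [548.4 126.9 118.1] ext [25.  25.7 11. ] zmed 119.4
  foot ((548.5029907226562, 126.9428482055664), 34.7966194152832) zmed 9.8
top tray n 12849 z pct [ 2.5  7.  41.2]
  rim c [ 514.3 -355.8] size [152.8 270.6] ang 82.46 rim z 39.2 floor z 6.1
top carton n 9509 z pct [ 0.9  5.3 60.2]
  rim c [508.3 356.8] size [167.4 165.3] ang 76.34 rim z 58.4 floor z 4.2
side table plane [-0.0016 -0.001   0.1717] resid 3.24
side spoon n 1029 z pct [-1.7  7.1 12.9]
  len 192.3 origin [ 503.6 -120.6] yaw 18.18 ends [ 413.7 -151.1] [595.3 -88.1]
side cs n 898 z pct [  3.7  16.8 120.2]
  top mid (bbox) [548.7 128.1 117.4] ext [24.5 28.3 10.3] zmed 118.7
  foot ((547.5623779296875, 125.7484359741211), 35.12163162231445) zmed 9.9
side tray n 14627 z pct [ 1.6  6.1 40.1]
  rim c [ 514.8 -352.4] size [153.  271.2] ang 82.65 rim z 38.3 floor z 5.1
side carton n 4238 z pct [ 0.6 19.  59.7]
  rim c [508.2 357.8] size [172. 165.] ang 76.46 rim z 57.7 floor z 4.0
```

View pics/m1.png

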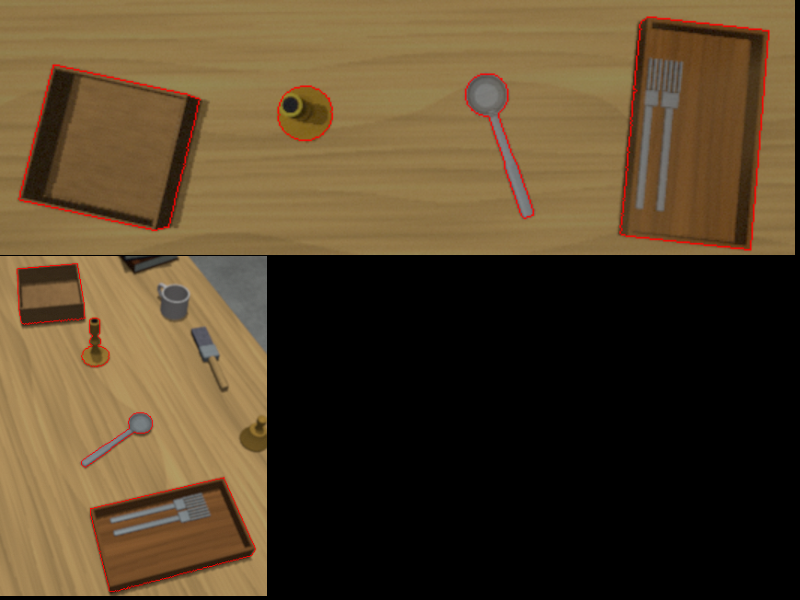

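Both views agree to about 3 mm, and the heights (119, 39, 58, 7–13 mm) match the text. Next I hover over the candlestick and check where the fingertips really stand.

```bash
cat >> h.py <<'E'
def R(deg):
    c,s=np.cos(np.radians(deg)),np.sin(np.radians(deg)); return np.array([[c,s,0],[s,-c,0],[0,0,-1.]])
def tipz(n,p,rad=75):
    c=camera(n); P=cloud(c); d=np.hypot(P[...,0]-p[0],P[...,1]-p[1]); m=(d<rad)&(P[...,2]>125); 
    return np.round(np.percentile(P[m][:,2],[.5,2,10]),1),m.sum(),c
E
python3 - <<'E'
from h import *
q0=np.array(read_state()["qpos"])
def best(p,angs):
    o=[]
    for a in angs:
        q=inverse_kinematics(p,R(a))
        if q is not None: o.append((round(float(np.abs(np.array(q)-q0).max()),2),a,round(float(q[6]),2)))
    return sorted(o)[:4]
print(best([548.3,126.8,150],range(0,360,20)))
print(best([508,357,150],range(0,360,20)))
print(best([504,-121,100],[18,198]),best([515,-365,100],[-14.5,165.5]))
b=best([548.3,126.8,150],range(0,360,20))[0][1]
movep([548.3,126.8,155],R(b)); s=read_state(); print(b,s["time"],s["eef_pos"],s["ft_force"])
for n in("side","top"):
    z,k,c=tipz(n,s["eef_pos"]); print(n,z,k); cv2.imwrite(f"pics/{n}_hover.png",c["image"])
E
```

```text
[(0.6, 60, -0.49), (0.65, 80, -0.2), (0.7, 40, -0.82), (0.7, 100, 0.1)]
[(0.43, 100, -0.38), (0.48, 120, -0.08), (0.53, 140, 0.22), (0.57, 80, -0.68)]
[(1.02, 18, -0.63), (2.18, 198, 2.07)] [(1.26, -14.5, -0.55), (2.22, 165.5, 2.1)]
60 2.1667 [548.14207034 128.0930132  154.96792349] [ 1.11295498 -0.11733368 -0.94089667]
side [176.8 195.8 233.9] 7538
top [260.8 485.  513.8] 20235
```

Open tips stand about 15–20 mm above the TCP, so the TCP is the closed-finger end. Grasping the candlestick.

```bash
python3 - <<'E'
from h import *
movel([548.3,126.8,86],R(60),max_speed=100)
print(read_state()["eef_pos"]); clamp(); s=read_state(); print(s["time"],s["finger_gap"],s["gripper_force"],s["eef_pos"])
movel([548.3,126.8,190],max_speed=150); s=read_state(); print(s["time"],s["finger_gap"],s["ft_force"])
movel([508.3,357.2,190],R(70),max_speed=220); s=read_state(); print(s["time"],s["eef_pos"],s["finger_gap"])
c=camera("side"); t=camera("top"); cv2.imwrite("pics/carton_hover.png",np.hstack([c["image"][60:260,120:420],t["image"][120:320,20:320]]))
E
```

```text
[548.60174723 126.73581819  86.42540997]
3.6917 24.48962239671262 58.55100268498063 [548.28323188 126.98207308  86.30655907]
4.5333 24.646705200050626 [-0.43026826  0.27838772 -3.60850417]
5.75 [508.91299501 355.48682922 190.08687471] 24.77576982390487
```

View pics/carton_hover.png

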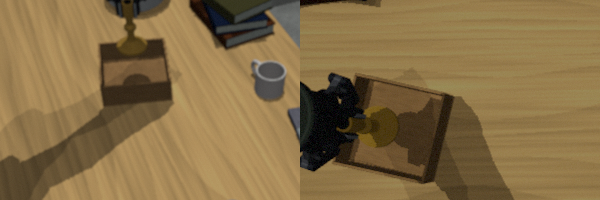

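The candlestick hangs upright from the gripper over the carton (side crop 130,45, top crop 380,127). Lowering with a guard.

```bash
python3 - <<'E'
from h import *
movel([508.3,357.2,105],max_speed=150)
g=movel([508.3,357.2,89],max_speed=25,guard=6); s=read_state(); print(g,s["time"],s["eef_pos"],s["ft_force"])
open_gripper(); movel([508.3,357.2,200],max_speed=150)
movep([504,-121,90],R(18)); s=read_state(); print(s["time"],s["eef_pos"])
c=camera("side"); t=camera("top"); cv2.imwrite("pics/placed1.png",np.hstack([c["image"][60:360,150:450],t["image"][120:420,20:420]]))
P=cloud(t); m=(np.hypot(P[...,0]-508,P[...,1]-357)<60)&(P[...,2]>112)&(P[...,2]<135); q=P[m]; print(len(q),q.mean(0) if len(q) else 0)
E
```

```text
True 7.1167 [508.10452901 357.32887371  91.31652251] [-2.3164539  -0.32894003 10.3656546 ]
10.3917 [ 504.57026463 -119.92048528   90.04957399]
249 [507.6691278  355.69430766 123.09403463]
```

View pics/placed1.png

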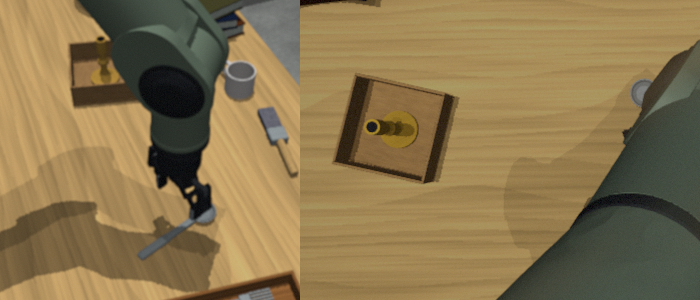

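The candlestick stands in the carton centre (top crop foot 402,128). Now the spoon.

```bash
python3 - <<'E'
from h import *
movel([504,-121,25],R(18),max_speed=100); movel([504,-121,4],max_speed=40,guard=10)
s=read_state(); print(s["eef_pos"],s["ft_force"]); clamp(); s=read_state(); print(s["time"],s["finger_gap"],s["gripper_force"],s["eef_pos"],s["ft_force"])
movel([504,-121,100],max_speed=150); s=read_state(); print(s["time"],s["finger_gap"],s["ft_force"])
a=np.radians(-7.45); u=np.array([np.cos(a),np.sin(a)]); v=np.array([-u[1],u[0]])
p=np.array([514.5,-354.1])+v*-7; print(p)
movel([*p,100],R(-7.45-6.5),max_speed=200); s=read_state(); print(s["time"],s["eef_pos"],s["finger_gap"])
for n in("side","top"):
    c=camera(n); np.savez(f"{n}_sp.npz",**c); cv2.imwrite(f"pics/{n}_sp.png",c["image"])
a=cv2.imread("pics/side_sp.png")[220:480,240:540];b=cv2.imread("pics/top_sp.png")[130:390,400:640]
cv2.imwrite("pics/sp.png",cv2.resize(np.hstack([a,b]),None,fx=1.45,fy=1.45))
E
```

```text
[ 503.97108549 -121.11488082    3.97158854] [0.46289684 0.16617637 0.0438326 ]
12.625 11.580474265258978 58.676703572273254 [ 504.04974027 -120.98711752    4.27041219] [-2.00653509  1.60267135  7.74015668]
13.4167 11.293589771181189 [-0.88065978  0.04417239 -1.55309078]
[ 513.59237339 -361.04090873]
14.7667 [ 513.85856044 -359.89490537   99.88071036] 11.635149810144414
```

View pics/sp.png

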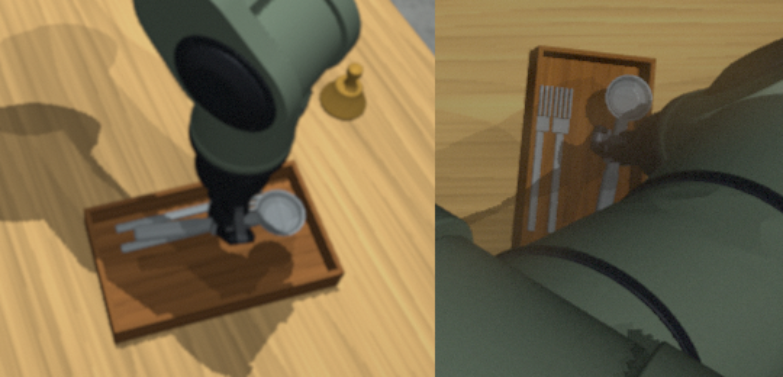

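The spoon is gripped, level, and hanging over the tray's free side (bowl ~(434,368) in the side view, ~(533,198) in the top view). I check bowl against tray in each view.

```bash
python3 - <<'E'
from h import *
tr={"top":(514.3,-355.8,-7.54),"side":(514.8,-352.4,-7.35)}
px={}
C={}
for n,g in(("top",(533,198)),("side",(434,368))):
    c=C[n]=dict(np.load(f"{n}_sp.npz")); P=cloud(c); e=np.array([513.9,-360])+67*np.array([np.cos(np.radians(-13.95)),np.sin(np.radians(-13.95))])
    m=(np.hypot(P[...,0]-e[0],P[...,1]-e[1])<38)&(P[...,2]>88)&(P[...,2]<125)&(cv2.cvtColor(c["image"],cv2.COLOR_BGR2HSV)[...,1]<90)
    k=blob(m.astype(np.uint8)*255,(g[0]-35,g[1]-35,g[0]+35,g[1]+35))
    q=np.array([onz(c,*x,108)[:2] for x in k],np.float32); (ce,r)=cv2.minEnclosingCircle(q); el=cv2.fitEllipse(k.astype(np.float32)); px[n]=el[0]
    T=tr[n]; a=np.radians(T[2]); Rt=np.array([[np.cos(a),np.sin(a)],[-np.sin(a),np.cos(a)]])
    print(n,"pred bowl",e.round(1),"seen",np.round(ce,1),"r",round(r,1),"z",np.median(P[m][:,2]).round(1),"bowl in tray",(Rt@(np.array(ce)-T[:2])).round(1),"tcp in tray w/ this cam",(Rt@(np.array([513.9,-359.9])-T[:2])).round(1))
print("tri",tri(C["top"],px["top"],C["side"],px["side"]))
E
```

```text
top pred bowl [ 578.9 -376.2] seen [ 573.7 -375. ] r 33.9 z 101.4 bowl in tray [ 61.4 -11.3] tcp in tray w/ this cam [ 0.1 -4.1]
side pred bowl [ 578.9 -376.2] seen [ 572.9 -376.8] r 33.6 z 100.5 bowl in tray [ 60.8 -16.7] tcp in tray w/ this cam [ 0.1 -7.6]
tri (array([ 576.00523891, -377.01086723,  109.12086603]), np.float64(0.2332560497928234))
```

The bowl is within ~3 mm of prediction and clear of wall and forks. Lowering, releasing and retreating.

```bash
python3 - <<'E'
from h import *
p=[513.6,-361.0]
movel([*p,45],max_speed=120); g=movel([*p,12.5],max_speed=30,guard=8); s=read_state(); print(g,s["time"],s["eef_pos"],s["ft_force"])
open_gripper(); s=read_state(); print(s["finger_gap"],s["ft_force"])
movel([*p,150],max_speed=120); movep([420,60,330],R(40)); s=read_state(); print(s["time"],s["eef_pos"])
for n in("side","top"):
    c=camera(n); np.savez(f"{n}_f.npz",**c); cv2.imwrite(f"pics/{n}_f.png",c["image"])
E
python3 -c "
import cv2,numpy as np
a=cv2.imread('pics/side_f.png')[80:480,200:500];b=cv2.imread('pics/top_f.png')[80:480,160:640]
cv2.imwrite('pics/fin.png',np.hstack([a,b]))"
```

```text
False 16.7083 [ 513.70208679 -361.04924237   12.67287569] [ 0.10028822  0.15804371 -0.6507033 ]
85.38871085873785 [-0.48042754  0.27315803  0.53357524]
20.4167 [420.2713772   59.52341866 329.85162629]
```

View pics/fin.png

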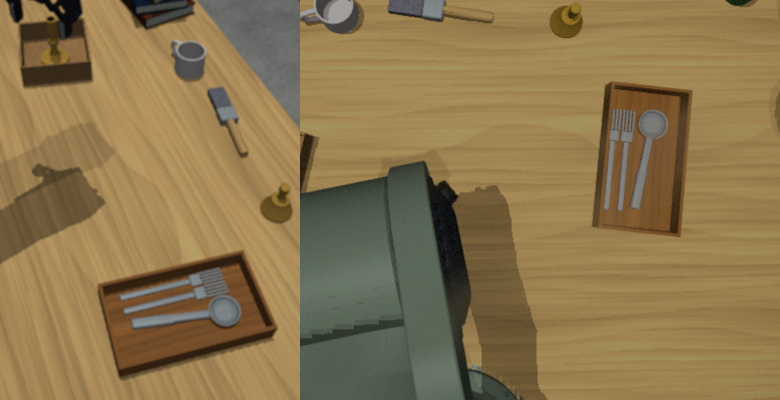

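The spoon lies flat beside the forks, clear of the walls (bowl at side crop 225,311, top crop 652,124), and the candlestick stands in the carton (side crop 54,50). The robot is clear of everything, so I'm handing in.

```bash
python3 -c "
from h import *
print(finish_job())"
```

```text
the job is handed in; nothing more can be done
None
```

I handed the job in at about 20 s: the last pictures show the spoon lying flat in the tray beside the forks and the candlestick upright in the carton, both released; no verdict came back.

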